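Index the welding positioner without breaking the tack

ROBOT

A 6-joint arm with a two-finger parallel gripper is mounted at the origin on the work surface. World frame = base frame: x ahead of the robot, y to its left, z up, the work surface at z = 0. Lengths are in m, angles in rad, forces in N, time in s.
With the tool pointing down it reaches from about 0.3 to 0.825 m from the base axis. Payload 5.4 kg.
Tool frame: the origin (TCP) lies between the finger pads; the fingertips stand 17 mm ahead of it and the grasp point (between the pads) lies 2 mm behind it (robot.tcp_to_tips is the distance from the TCP to the fingertips, in m); z points along the fingers, y is the line along which they close (so a half turn about z gives the same grasp; the last joint's range is limited). The gripper opens to 92 mm and grips with 3 to 60 N. Pads are 20 mm wide; open, the fingers measure 128 mm over their backs; the gripper's body (75 mm by 189 mm) begins 69 mm behind the grasp point.
Start: joints at [-1.41, 0.158, 1.597, -0, 1.386, -0.21], TCP at [0.208, -0.536, 0.232] pointing down, gripper open.
Joint ranges: [-2.91, 2.91], [-0.94, 2.29], [0.18, 2.7], [-1.29, 4.43], [0.17, 2.64], [-3, 3]. Speed limits (rad/s): [2.57, 2.57, 3.14, 3.14, 3.14, 3.14].

INTERFACE

Orientations are given as a unit quaternion [w, x, y, z].
In Python, from plant import robot gives the robot as it stands.
- The arm moves only by the tool carry_out, never from a script. Its argument "deltas" is a list of rows, each an object of numbers: "gripper": the opening, from -1 (shut) to 1 (fully open); "dx", "dy", "dz": the shift along the tool's x, y, z in m; "turn": the turn about the tool's z in degrees. A call has 1 to 10 rows; each row shifts and turns the commanded pose from where the row before left it, along the tool's axes as they then stand; what a row does not reach is not made up. A row lasts 1/10 s, in which the tool goes at most 50 mm and 8.59 degrees, less where a joint would pass 70% of its speed; a pose out of reach is approached as far as the arm can. A call is refused whole if a number of a shift passes 0.05 or a number of a turn 8.59, either way. A call with a gripper value outside its range is refused whole. The fingers move at their own pace and stop on an object; the grip force is fixed at half the most. Time passes only in rows, so rows that do not move let the fingers close. It gives the time, the measured TCP pose, the force, the opening and the grip force at its end, in the units of the state.
- robot.sense(): the state, without advancing time (a new reading comes with each control period).
- robot.camera(name): name is "scene" or "top" or "wrist"; returns a dict with "image" (384x512x3 uint8, blue, green, red), "depth" (384x512 float32, m along the optical axis (not along the pixel's ray), 0 where there is no reading), "vfov" (degrees; the focal length in pixels is half the picture's height over the tangent of half this angle, whatever the lens; pixels are square), "cx", "cy" (the principal point, pixels), "k1" (the pictures are not rectified: a ray, as slopes to the right and down, at radius r is drawn at 1 + k1 r^2 times it, then the intrinsics apply), "R" (3x3) and "t" (3): a world point X has camera coordinates R X + t. Camera axes: x right, y down, z forward; pixel columns grow to the right and rows downward; lengths in m; the calibration is good to about 2 mm. A picture is of the moment at which its call begins.
- robot.finish_job(): hands the job in; it is judged then, once.
The state is a dict: "time": time; "joint_pos": joint angles; "joint_velocities": joint speeds; "joint_torque": joint torques, N m; "tool_pos": TCP position; "tcp_rot": TCP orientation; "ft_force": force on the tool from outside, world axes, zero at the start; "torque": the same for the moment, N m; "finger_gap": finger opening in m; "gripper_force": force on a finger pad.
Only numpy, scipy, OpenCV 4.12 (cv2) and the standard library are available. Lean on these libraries where they do the work, as an engineer would, in place of code of your own. Each camera call takes 0.05 s, during which the arm holds its last target. There are 200 camera calls.

TASK

Turn the welding positioner's round faceplate anticlockwise until its white line meets the yellow pointer and the plate settles in its detent; the red upright bar on it is what you can push it round by. That bar is held by a single tack weld, so be gentle: never press with more than 12 newtons on it or on any other part of the positioner. The square tube stands loose on the plate and must stay upright at the centre; leave everything else on the bench where it is.

Things in the scene. Friction and masses are not known exactly. Their poses are not given: they have to be found in the camera images.
- positioner: Welding positioner, fixed to the bench. Blue base 200 x 200 mm; on its -x side a 50 mm wide spring housing, 77 mm high, reaches 165 mm from the centre. Origin: centre of its underside, on the bench and the vertical turning axis; z up. It carries a round grey aluminium faceplate (turntable), 210 mm in diameter, upper face 72 mm above the bench.
- faceplate (a joint): Faceplate's angle in rad about the vertical axis: 0 in the detent, white line at the pointer; grows anticlockwise seen from above; starts between -1.9 and -1.1, so the turn is 63 to 109 degrees anticlockwise (stops at -2.6 and 1.2). It takes about 0.7 N at the red bar, and about 2 N more per 0.1 m/s of the bar's speed; it stays where it is left and can be turned back.
- faceplate_axis (a point): Centre of the faceplate's upper face, 72 mm above the bench.
- line_end (a point): Outer end of the white line (9 mm wide, on a black stripe 26 mm wide) painted radially on the faceplate, 103 mm from the axis; turns with it.
- pointer_tip (a point): Tip of the fixed yellow pointer, 109 mm from the axis, 77 mm above the bench. The detent is below it: a sprung roller rides over a bump on the rim between about -0.25 and -0.1 rad (about 5 N at the bar), then draws the plate to 0 by itself from between -0.08 and 0.08; past about 0.1 it rides over a second bump and the detent is lost.
- bar_top (a point): Centre of the top of the red upright bar, round, 22 mm in diameter, 80 mm tall, tack-welded on the faceplate 85 mm from the axis (top 152 mm above the bench). Seen from above it stands 135 degrees clockwise from the white line and turns with the plate; it is rigid.
- tube: Square aluminium tube offcut, 40 x 40 x 75 mm, standing loose and upright on the faceplate within 8 mm of its axis; its top is 147 mm above the bench. Origin: centre of its foot; z up.
- grinder: Bystander: yellow angle grinder with a cup brush, about 300 mm long and 97 mm high, lying along its x axis. Origin: at its underside, under the motor's front half.
- magnet_square: Bystander: red arrow-shaped magnetic welding square, 100 x 100 x 16 mm, lying flat, usually about 50 mm off the left (+y) side of the positioner's base. Origin: at its underside, near the middle.
- horseshoe: Bystander: rust-orange horseshoe, about 125 mm, 9 mm thick, lying flat. Origin: at its underside, near the middle.
- pliers: Bystander: steel locking pliers, about 220 mm long, 14 mm high, lying along x. Origin: at its underside, near the middle.
- hammer: Bystander: wooden-handled hammer, about 260 mm long and 26 mm high, lying along its x axis. Origin: at its underside, near the middle.
- scrap: Bystander: rust-orange steel offcut, 100 x 70 x 6 mm, lying flat, usually about 60 mm off the right (-y) side of the positioner's base. Origin: at its underside, near the middle.
- spray_can: Bystander: spray can with a blue label, 60 mm diameter, 160 mm tall, standing. Origin: at its underside, near the middle.
Mind the look-alikes: they are no part of the job. What is shaped like the tube but green is not meant.

How it is judged:
By the outcome, as a careful person would: the job done as asked, in the order asked, and still so for the second after the job is handed in, with the robot touching nothing.
It also fails if it takes over 51 s, if anything falls off the work surface, if the arm or the gripper's body presses on something with over 40 N, if the wrist force passes 120 N, or if a joint passes its speed limit or range.

## Working session

There is one attempt and no reset: what is moved stays moved. The work goes in short steps, Python scripts to look and compute and a tool call to move; the robot and the scene stay as the last step left them, time stands still between calls to the robot, and variables do not carry over. Pictures are saved under pics/ and viewed, at most 10 in all, crops included, and the job is handed in when it is done.

Besides the shell and the picture viewer there is one more tool, called as name([rows], argument=value, ...), one row to a line, values as JSON. carry_out: Moves the arm, as the interface text tells. Its arguments: {"type":"object","properties":{"deltas":{"type":"array","items":{"type":"object","properties":{"gripper":{"type":"number"},"dx":{"type":"number"},"dy":{"type":"number"},"dz":{"type":"number"},"turn":{"type":"number"}}}}},"required":["deltas"]}

```bash
mkdir -p pics; cat > h.py <<'E'
import numpy as np, cv2
from plant import robot
def snap(name,fn):
    c=robot.camera(name); np.savez('pics/'+fn+'.npz',**{k:v for k,v in c.items()}); cv2.imwrite('pics/'+fn+'.png',c['image']); return c
def px2w(c,u,v,z=None):
    h=c['image'].shape[0]; f=h/2/np.tan(np.radians(float(c['vfov']))/2)
    d=np.array([(u-c['cx'])/f,(v-c['cy'])/f]); s=d.copy()
    for _ in range(20): s=d/(1+c['k1']*(s@s))
    ray=c['R'].T@np.r_[s,1]; o=-c['R'].T@c['t']
    k=(z-o[2])/ray[2] if z is not None else c['depth'][int(round(v)),int(round(u))]
    return o+k*ray
E
python3 - <<'E'
from h import *
a=snap('top','top1');b=snap('scene','scene1')
s=robot.sense();print(s)
E
```

```text
{'time': 0.1, 'joint_pos': array([-1.41012085e+00,  1.58948664e-01,  1.59809198e+00, -4.18513721e-06,
        1.38623197e+00, -2.10113378e-01]), 'joint_velocities': array([ 0.00096642, -0.00141256, -0.00204408,  0.00084552, -0.00153944,
        0.0012652 ]), 'joint_torque': array([-4.57501274e-04, -3.86505353e+01, -3.22960997e+01,  7.02851708e-02,
        3.39341769e-02, -4.33225500e-05]), 'tool_pos': array([ 0.20823525, -0.53538962,  0.23074554]), 'tcp_rot': array([-8.39773018e-04,  9.82863203e-01,  1.84334530e-01,  1.87052030e-05]), 'ft_force': array([ 0.42958441,  0.44512649, -0.22513847]), 'torque': array([0.00790349, 0.01201191, 0.01900239]), 'gripper_force': 0.0, 'finger_gap': 0.09161741652921716}
```

View pics/top1.png

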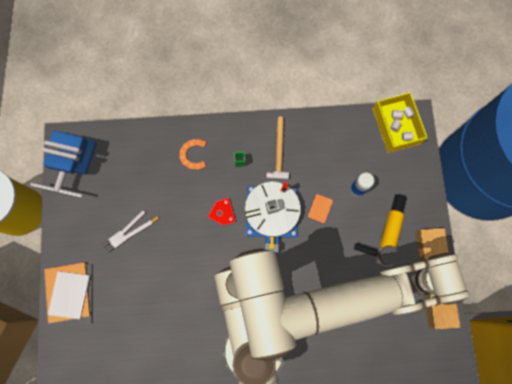

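View pics/scene1.png

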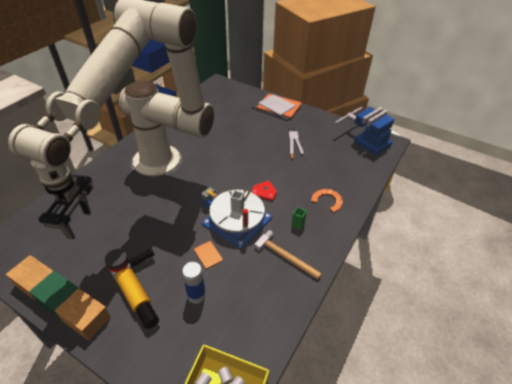

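The top view has the plate centred near (272,209), with the red bar near (285,187). World x points up and y points left in this picture. I'll enlarge both views.

```bash
python3 - <<'E'
from h import *
a=cv2.imread('pics/top1.png')[165:265,215:345]; cv2.imwrite('pics/c1.png',cv2.resize(a,None,fx=6,fy=6,interpolation=cv2.INTER_CUBIC))
a=cv2.imread('pics/scene1.png')[175:255,190:290]; cv2.imwrite('pics/c2.png',cv2.resize(a,None,fx=7,fy=7,interpolation=cv2.INTER_CUBIC))
E
```

```text
(no output)
```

View pics/c1.png

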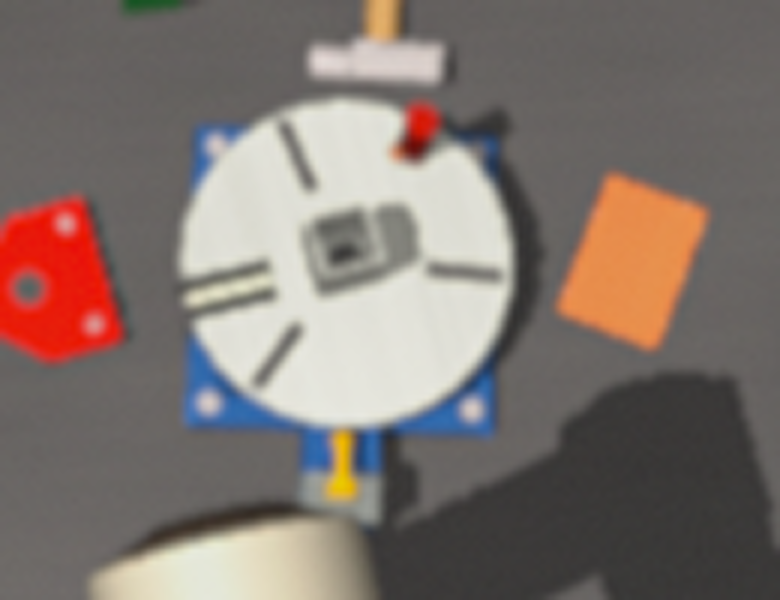

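View pics/c2.png

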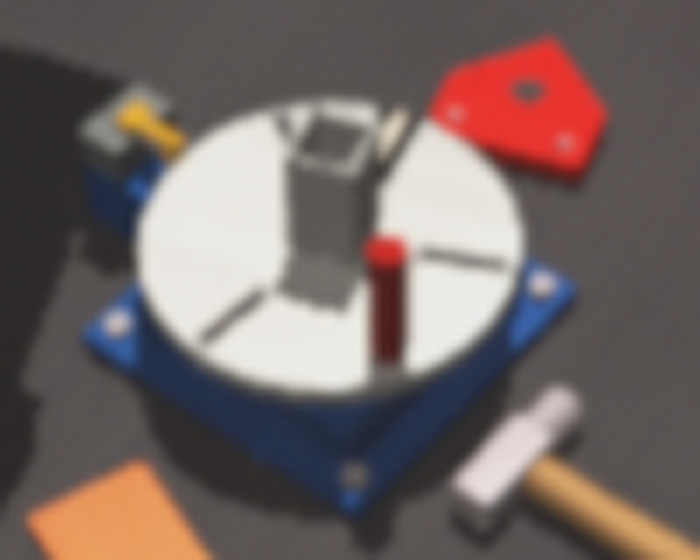

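The crop shows:
- plate centre about (347,262)
- white line outer end about (183,297)
- pointer tip about (342,433)
- bar top about (425,115)
- tube top centre about (345,243)

I'll convert these to world positions.

```bash
python3 - <<'E'
from h import *
c=dict(np.load('pics/top1.npz'))
P=lambda x,y,z:px2w(c,215+(x+.5)/6-.5,165+(y+.5)/6-.5,z)
th=np.linspace(0,2*np.pi,4,endpoint=False)
E=[P(*q,.072) for q in [(179,262),(515,262),(347,97),(347,427)]]
print(np.round(E,4))
ctr=np.array([(E[2][0]+E[3][0])/2,(E[0][1]+E[1][1])/2]);print('ctr',ctr)
for n,q in dict(line=(183,297,.072),linein=(272,285,.072),ptr=(342,433,.077),ptr2=(342,490,.077),bar=(424,115,.152),tube=(345,243,.147),magR=(122,340,.016),scrapL=(556,308,.006),hamm=(445,80,.026),hamm2=(310,78,.026)).items():
    w=P(*q)[:2]; d=w-ctr; print(n,w.round(4),np.hypot(*d).round(4),np.degrees(np.arctan2(d[1],d[0])).round(1))
d=dict(np.load('pics/scene1.npz'))
Q=lambda x,y,z:px2w(d,190+(x+.5)/7-.5,175+(y+.5)/7-.5,z)
for n,q in dict(ptr=(183,150,.077),bar=(387,250,.152),tube=(333,140,.147),lineout=(398,108,.072),L=(138,240,.072),R=(524,240,.072),B=(335,393,.072)).items():
    w=Q(*q)[:2]; e=w-ctr; print(n,w.round(4),np.hypot(*e).round(4),np.degrees(np.arctan2(e[1],e[0])).round(1))
E
```

```text
[[ 5.232e-01  3.000e-04  7.200e-02]
 [ 5.091e-01 -2.124e-01  7.200e-02]
 [ 6.237e-01 -1.141e-01  7.200e-02]
 [ 4.113e-01 -9.820e-02  7.200e-02]]
ctr [ 0.51749699 -0.10600529]
line [ 0.5006 -0.0008] 0.1066 99.1
linein [ 0.5045 -0.0575] 0.0502 105.0
ptr [ 0.4071 -0.0945] 0.111 174.1
ptr2 [ 0.3717 -0.0919] 0.1465 174.5
bar [ 0.5896 -0.1558] 0.0876 -34.6
tube [ 0.5141 -0.1018] 0.0054 129.1
magR [0.4848 0.041 ] 0.1506 102.6
scrapL [ 0.4887 -0.2439] 0.1408 -101.8
hamm [ 0.6422 -0.1821] 0.1461 -31.4
hamm2 [ 0.6495 -0.0932] 0.1326 5.5
ptr [ 0.4151 -0.098 ] 0.1027 175.5
bar [ 0.5893 -0.1548] 0.0868 -34.2
tube [ 0.5204 -0.1012] 0.0056 59.1
lineout [ 0.4963 -0.0005] 0.1076 101.3
L [ 0.4315 -0.1628] 0.1031 -146.5
R [ 0.6098 -0.0487] 0.1086 31.8
B [ 0.5816 -0.1935] 0.1085 -53.7
```

Faceplate angle is about -74.5°: the bar is at -34.5°, the pointer is at about 175°, so the bar's goal is about +40°. My plan is to straddle the bar with the fingers part open, closing axis tangential, and sweep round the axis without gripping. First I move above the bar.

carry_out([
  {"dx":0.0328,"dy":-0.0145,"gripper":-0.13},
  {"dx":0.0328,"dy":-0.0145,"gripper":-0.13},
  {"dx":0.0328,"dy":-0.0145,"gripper":-0.13},
  {"dx":0.0328,"dy":-0.0145,"gripper":-0.13},
  {"dx":0.0328,"dy":-0.0145,"gripper":-0.13},
  {"dx":0.0328,"dy":-0.0145,"gripper":-0.13},
  {"dx":0.0328,"dy":-0.0145,"gripper":-0.13},
  {"dx":0.0328,"dy":-0.0145,"gripper":-0.13},
  {"dx":0.0328,"dy":-0.0145,"gripper":-0.13},
  {"dx":0.0328,"dy":-0.0145,"gripper":-0.13},
])

```text
invalid input
```

carry_out([
  {"dx":0.0328,"dy":-0.0145,"gripper":-0.13},
  {"dx":0.0328,"dy":-0.0145,"gripper":-0.13},
  {"dx":0.0328,"dy":-0.0145,"gripper":-0.13},
  {"dx":0.0328,"dy":-0.0145,"gripper":-0.13},
  {"dx":0.0328,"dy":-0.0145,"gripper":-0.13},
  {"turn":8,"gripper":-0.13},
  {"turn":8,"gripper":-0.13},
  {"turn":8,"gripper":-0.13},
  {"turn":8,"gripper":-0.13},
  {"turn":8,"gripper":-0.13},
])

```text
invalid input
```

carry_out([
  {"turn":8,"gripper":-0.13},
  {"turn":7.7,"gripper":-0.13},
  {"gripper":-0.13},
  {"gripper":-0.13},
])

```text
invalid input
```

```bash
python3 - <<'E'
from h import *
c=snap('wrist','w1')
from scipy.spatial.transform import Rotation as R
s=robot.sense();q=s['tcp_rot'];M=R.from_quat(np.r_[q[1:],q[0]]).as_matrix();print(s['time'],s['tool_pos'],M.round(4),s['finger_gap'],s['ft_force'],s['joint_pos'])
m=(c['image'][:,:,2]>120)&(c['image'][:,:,1]<60)&(c['image'][:,:,0]<60)
n,l,st,ce=cv2.connectedComponentsWithStats(m.astype(np.uint8));print([(x[:5],y.round(1)) for x,y in zip(st[1:],ce[1:]) if x[4]>60])
E
```

```text
0.15 [ 0.20824785 -0.53547078  0.23088029] [[ 9.321e-01  3.623e-01 -2.000e-04]
 [ 3.623e-01 -9.321e-01  1.400e-03]
 [ 3.000e-04 -1.400e-03 -1.000e+00]] 0.09175242648634557 [ 0.1085719  -0.86362968  0.52345503] [-1.41013205e+00  1.58859975e-01  1.59792241e+00  1.49800456e-05
  1.38623578e+00 -2.10086085e-01]
[]
```

View pics/w1.png

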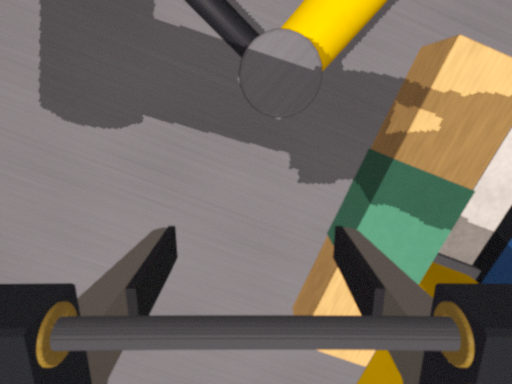

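All three calls were refused and the arm hasn't moved; the wrist view only shows the start pose, with the wood block and grinder below. Rows probably need all five fields, so I'll test that.

carry_out([
  {"dx":0.0328,"dy":-0.0145,"dz":0,"turn":0,"gripper":-0.13},
  {"dx":0.0328,"dy":-0.0145,"dz":0,"turn":0,"gripper":-0.13},
  {"dx":0.0328,"dy":-0.0145,"dz":0,"turn":0,"gripper":-0.13},
  {"dx":0.0328,"dy":-0.0145,"dz":0,"turn":0,"gripper":-0.13},
  {"dx":0.0328,"dy":-0.0145,"dz":0,"turn":0,"gripper":-0.13},
])

```text
time: 0.65
tool_pos: [0.3357, -0.4076, 0.2313]
tcp_rot: [-0.0, 0.983, 0.184, -0.0]
ft_force: [0.7, -0.5, -0.8]
finger_gap: 0.0539
gripper_force: 0.0
```

carry_out([
  {"dx":0.0328,"dy":-0.0145,"dz":0,"turn":0,"gripper":-0.13},
  {"dx":0.0328,"dy":-0.0145,"dz":0,"turn":0,"gripper":-0.13},
  {"dx":0.0328,"dy":-0.0145,"dz":0,"turn":0,"gripper":-0.13},
  {"dx":0.0328,"dy":-0.0145,"dz":0,"turn":0,"gripper":-0.13},
  {"dx":0.0328,"dy":-0.0145,"dz":0,"turn":0,"gripper":-0.13},
  {"dx":0.0328,"dy":-0.0145,"dz":0,"turn":0,"gripper":-0.13},
  {"dx":0.0328,"dy":-0.0145,"dz":0,"turn":0,"gripper":-0.13},
  {"dx":0.0328,"dy":-0.0145,"dz":0,"turn":0,"gripper":-0.13},
  {"dx":0.0328,"dy":-0.0145,"dz":0,"turn":0,"gripper":-0.13},
  {"dx":0.0328,"dy":-0.0145,"dz":0,"turn":0,"gripper":-0.13},
])

```text
time: 1.65
tool_pos: [0.5888, -0.1536, 0.2312]
tcp_rot: [-0.0, 0.983, 0.184, -0.0]
ft_force: [-1.0, -0.1, 0.3]
finger_gap: 0.0402
gripper_force: 0.0
```

carry_out([
  {"dx":0,"dy":0,"dz":0,"turn":8,"gripper":-0.13},
  {"dx":0,"dy":0,"dz":0,"turn":8,"gripper":-0.13},
  {"dx":0,"dy":0,"dz":0,"turn":8,"gripper":-0.13},
  {"dx":0,"dy":0,"dz":0,"turn":8,"gripper":-0.13},
  {"dx":0,"dy":0,"dz":0,"turn":8,"gripper":-0.13},
  {"dx":0,"dy":0,"dz":0,"turn":8,"gripper":-0.13},
  {"dx":0,"dy":0,"dz":0,"turn":7.7,"gripper":-0.13},
  {"dx":0,"dy":0,"dz":0,"turn":0,"gripper":-0.13},
  {"dx":0,"dy":0,"dz":0,"turn":0,"gripper":-0.13},
])

```text
time: 2.55
tool_pos: [0.5879, -0.1548, 0.2313]
tcp_rot: [-0.0, 0.956, -0.295, -0.0]
ft_force: [-0.9, -0.3, 0.6]
finger_gap: 0.0397
gripper_force: 0.0
```

```bash
cat >> h.py <<'E'
from scipy.spatial.transform import Rotation as Ro
def st():
    s=robot.sense();q=s['tcp_rot'];M=Ro.from_quat(np.r_[q[1:],q[0]]).as_matrix()
    print(s['time'],s['tool_pos'].round(4),'xang',np.degrees(np.arctan2(M[1,0],M[0,0])).round(1),s['finger_gap'].round(4),s['ft_force'].round(1),'j',s['joint_pos'].round(2)); return s,M
E
python3 - <<'E'
from h import *
c=snap('wrist','w2');st()
m=(c['image'][:,:,2]>110)&(c['image'][:,:,1]<60)&(c['image'][:,:,0]<60)
n,l,s,ce=cv2.connectedComponentsWithStats(m.astype(np.uint8));print([(x[:5],y.round(1)) for x,y in zip(s[1:],ce[1:]) if x[4]>60])
E
```

```text
Traceback (most recent call last):
  File "h.py", line 15, in st
    print(s['time'],s['tool_pos'].round(4),'xang',np.degrees(np.arctan2(M[1,0],M[0,0])).round(1),s['finger_gap'].round(4),s['ft_force'].round(1),'j',s['joint_pos'].round(2)); return s,M
                                                                                                 ^^^^^^^^^^^^^^^^^^^^^
AttributeError: 'float' object has no attribute 'round'
```

View pics/w2.png

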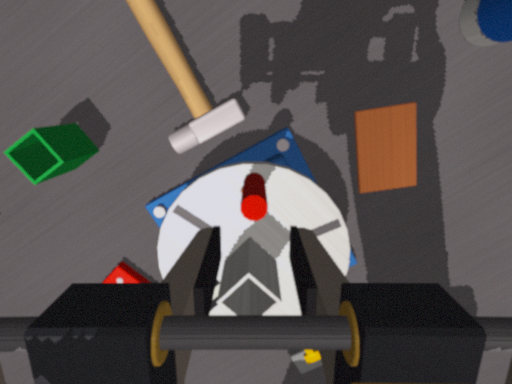

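The wrist view shows the bar top at about (254,207), the tube at about (248,300) and the plate rim spanning columns 158–351. I'll refine the axis and bar from it.

```bash
sed -i "s/s\['finger_gap'\].round(4)/s['finger_gap']/" h.py
python3 - <<'E'
from h import *
from scipy.optimize import least_squares
c=dict(np.load('pics/w2.npz'));st()
b=px2w(c,254,207,.152);print('bar',b,'tube',px2w(c,248,296,.147))
im=c['image'].astype(int); bright=(im.min(2)>150).astype(np.uint8)
k=px2w
pts=[]
for u in list(range(165,240,6))+list(range(275,346,6)):
    col=np.where(bright[160:300,u])[0]
    if len(col): pts.append(px2w(c,u,160+col[0]-.5,.072)[:2])
pts=np.array(pts)
r=least_squares(lambda p:np.hypot(*(pts-p).T)-.105,[.517,-.106],loss='soft_l1',f_scale=.001);print('ctr',r.x,r.fun.round(4))
d=b[:2]-r.x;print(np.hypot(*d),np.degrees(np.arctan2(*d[::-1])))
p=px2w(c,306,355,.077);print('ptr?',p,np.degrees(np.arctan2(*(p[:2]-r.x)[::-1])))
E
```

```text
2.6 [ 0.588  -0.1549  0.2314] xang -34.3 0.039900634652381306 [-0.5  0.3 -0.3] j [-0.46  0.24  1.5   0.    1.4   1.71]
bar [ 0.58780975 -0.15433218  0.152     ] tube [ 0.52295433 -0.10366684  0.147     ]
ctr [ 0.51727242 -0.10431372] [ 0.001  -0.0004 -0.0008 -0.0003 -0.0005  0.      0.0003  0.0001  0.0004
  0.0002  0.0004  0.     -0.0001  0.0001 -0.0004  0.0004 -0.0003 -0.0005
 -0.0003  0.0003 -0.0001  0.      0.0002 -0.      0.    ]
0.08647173822952899 -35.34068996922552
ptr? [ 0.38083709 -0.08640201  0.077     ] 172.52078372725157
```

Alignment is good: the bar is within 1 mm of the TCP and the axis is at about (0.517,-0.105). Descending.

carry_out([
  {"dx":0,"dy":0,"dz":0.015,"turn":0,"gripper":-0.13},
  {"dx":0,"dy":0,"dz":0.015,"turn":0,"gripper":-0.13},
  {"dx":0,"dy":0,"dz":0.015,"turn":0,"gripper":-0.13},
  {"dx":0,"dy":0,"dz":0.015,"turn":0,"gripper":-0.13},
  {"dx":0,"dy":0,"dz":0.015,"turn":0,"gripper":-0.13},
  {"dx":0,"dy":0,"dz":0.015,"turn":0,"gripper":-0.13},
  {"dx":0,"dy":0,"dz":0.015,"turn":0,"gripper":-0.13},
  {"dx":0,"dy":0,"dz":0.012,"turn":0,"gripper":-0.13},
  {"dx":0,"dy":0,"dz":0,"turn":0,"gripper":-0.13},
])

```text
time: 3.5
tool_pos: [0.5867, -0.1543, 0.1121]
tcp_rot: [-0.0, 0.955, -0.296, -0.002]
ft_force: [-0.1, -0.4, -0.3]
finger_gap: 0.04
gripper_force: 0.0
```

carry_out([
  {"dx":0,"dy":-0.0015,"dz":0,"turn":-1,"gripper":-0.13},
  {"dx":0,"dy":-0.0015,"dz":0,"turn":-1,"gripper":-0.13},
  {"dx":0,"dy":-0.0015,"dz":0,"turn":-1,"gripper":-0.13},
  {"dx":0,"dy":-0.0015,"dz":0,"turn":-1,"gripper":-0.13},
  {"dx":0,"dy":-0.0015,"dz":0,"turn":-1,"gripper":-0.13},
  {"dx":0,"dy":-0.0015,"dz":0,"turn":-1,"gripper":-0.13},
  {"dx":0,"dy":-0.0015,"dz":0,"turn":-1,"gripper":-0.13},
  {"dx":0,"dy":-0.0015,"dz":0,"turn":-1,"gripper":-0.13},
  {"dx":0,"dy":-0.0015,"dz":0,"turn":-1,"gripper":-0.13},
  {"dx":0,"dy":-0.0015,"dz":0,"turn":-1,"gripper":-0.13},
])

```text
time: 4.5
tool_pos: [0.5956, -0.1419, 0.1146]
tcp_rot: [0.0, 0.977, -0.211, -0.0]
ft_force: [-0.5, -0.2, 0.5]
finger_gap: 0.0399
gripper_force: 0.5
```

carry_out([
  {"dx":-0.0001,"dy":-0.0022,"dz":0,"turn":-1.5,"gripper":-0.13},
  {"dx":-0.0001,"dy":-0.0022,"dz":0,"turn":-1.5,"gripper":-0.13},
  {"dx":-0.0001,"dy":-0.0022,"dz":0,"turn":-1.5,"gripper":-0.13},
  {"dx":-0.0001,"dy":-0.0022,"dz":0,"turn":-1.5,"gripper":-0.13},
  {"dx":-0.0001,"dy":-0.0022,"dz":0,"turn":-1.5,"gripper":-0.13},
  {"dx":-0.0001,"dy":-0.0022,"dz":0,"turn":-1.5,"gripper":-0.13},
  {"dx":-0.0001,"dy":-0.0022,"dz":0,"turn":-1.5,"gripper":-0.13},
  {"dx":-0.0001,"dy":-0.0022,"dz":0,"turn":-1.5,"gripper":-0.13},
  {"dx":-0.0001,"dy":-0.0022,"dz":0,"turn":-1.5,"gripper":-0.13},
  {"dx":-0.0001,"dy":-0.0022,"dz":0,"turn":-1.5,"gripper":-0.13},
])

```text
time: 5.5
tool_pos: [0.6014, -0.1206, 0.1146]
tcp_rot: [0.0, 0.997, -0.081, 0.0]
ft_force: [0.4, -1.8, 0.3]
finger_gap: 0.0399
gripper_force: 0.8
```

```bash
cat > pl.py <<'E'
from h import *
import sys
s,M=st(); p=s['tool_pos'][:2]-[.517,-.105]; print('r',np.hypot(*p).round(4),'ang',np.degrees(np.arctan2(p[1],p[0])).round(1))
c=snap('top',sys.argv[1])
# bar: red pixels near plate, projected at mid height
im=c['image'].astype(int); m=((im[:,:,2]>120)&(im[:,:,1]<70)); m[:,:255]=0; m[:165]=0; m[240:]=0; m[:,320:]=0
v,u=np.nonzero(m); print('red',len(u), px2w(c,u.mean(),v.mean(),.145)[:2] if len(u) else '')
cv2.imwrite('pics/'+sys.argv[1]+'c.png',cv2.resize(c['image'][165:265,215:345],None,fx=6,fy=6,interpolation=cv2.INTER_CUBIC))
E
python3 pl.py t2
```

```text
5.5 [ 0.6014 -0.1206  0.1146] xang -9.3 0.039897871834353775 [ 0.4 -1.8  0.3] j [-0.39  0.37  1.59  0.    1.19  1.34]
r 0.0858 ang -10.4
red 0
```

View pics/t2c.png

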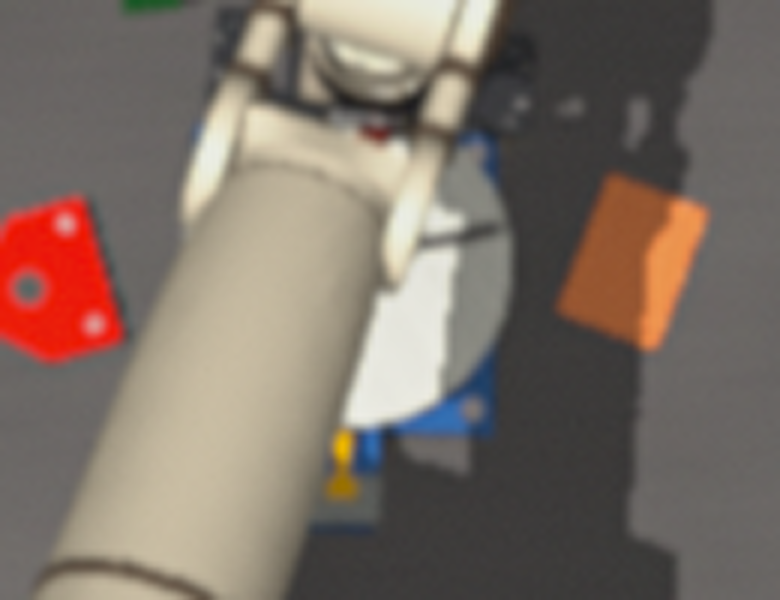

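The arm hides most of the plate, but the right-hand tick mark has swung anticlockwise, from about (465,270) to (460,238). So the plate is turning with about 2 N. Carrying on.

carry_out([
  {"dx":-0.0001,"dy":-0.0022,"dz":0,"turn":-1.5,"gripper":-0.13},
  {"dx":0,"dy":-0.0022,"dz":0,"turn":-1.5,"gripper":-0.13},
  {"dx":-0.0001,"dy":-0.0022,"dz":0,"turn":-1.5,"gripper":-0.13},
  {"dx":0,"dy":-0.0022,"dz":0,"turn":-1.5,"gripper":-0.13},
  {"dx":-0.0001,"dy":-0.0022,"dz":0,"turn":-1.5,"gripper":-0.13},
  {"dx":0,"dy":-0.0022,"dz":0,"turn":-1.5,"gripper":-0.13},
  {"dx":-0.0001,"dy":-0.0022,"dz":0,"turn":-1.5,"gripper":-0.13},
  {"dx":0,"dy":-0.0022,"dz":0,"turn":-1.5,"gripper":-0.13},
  {"dx":-0.0001,"dy":-0.0022,"dz":0,"turn":-1.5,"gripper":-0.13},
  {"dx":0,"dy":-0.0022,"dz":0,"turn":-1.5,"gripper":-0.13},
])

```text
time: 6.55
tool_pos: [0.6019, -0.0986, 0.1147]
tcp_rot: [0.0, 0.999, 0.049, 0.0]
ft_force: [1.5, -2.9, -0.3]
finger_gap: 0.0401
gripper_force: 0.7
```

carry_out([
  {"dx":-0.0001,"dy":-0.0022,"dz":0,"turn":-1.5,"gripper":-0.13},
  {"dx":0,"dy":-0.0022,"dz":0,"turn":-1.5,"gripper":-0.13},
  {"dx":-0.0001,"dy":-0.0022,"dz":0,"turn":-1.5,"gripper":-0.13},
  {"dx":0,"dy":-0.0022,"dz":0,"turn":-1.5,"gripper":-0.13},
  {"dx":-0.0001,"dy":-0.0022,"dz":0,"turn":-1.5,"gripper":-0.13},
  {"dx":0,"dy":-0.0022,"dz":0,"turn":-1.5,"gripper":-0.13},
  {"dx":-0.0001,"dy":-0.0022,"dz":0,"turn":-1.5,"gripper":-0.13},
  {"dx":0,"dy":-0.0022,"dz":0,"turn":-1.5,"gripper":-0.13},
  {"dx":-0.0001,"dy":-0.0022,"dz":0,"turn":-1.5,"gripper":-0.13},
  {"dx":0,"dy":-0.0022,"dz":0,"turn":-1.5,"gripper":-0.13},
])

```text
time: 7.55
tool_pos: [0.5967, -0.0773, 0.1147]
tcp_rot: [0.0, 0.984, 0.179, 0.0]
ft_force: [1.5, 0.0, 0.1]
finger_gap: 0.0398
gripper_force: 0.8
```

```bash
python3 pl.py t3; python3 -c "
from h import *
snap('wrist','w3');snap('scene','s3')"
```

```text
7.55 [ 0.5967 -0.0773  0.1147] xang 20.7 0.03979003548576924 [1.5 0.  0.1] j [-0.33  0.34  1.62  0.    1.18  0.88]
r 0.0843 ang 19.2
red 0
```

View pics/w3.png

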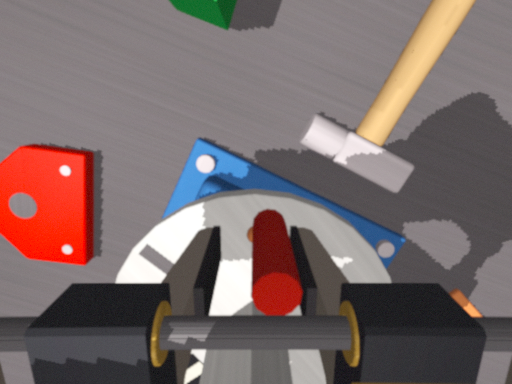

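The bar top is at about (277,295), against the right-hand pad and clear of the left one. I'll measure the bar angle from this with code, to save pictures.

```bash
cat > bar.py <<'E'
from h import *
import sys
def bar(c):
    hsv=cv2.cvtColor(c['image'],cv2.COLOR_BGR2HSV); m=((hsv[...,0]<8)|(hsv[...,0]>172))&(hsv[...,1]>180)&(hsv[...,2]>170)
    m[:,:180]=0;m[:,380:]=0;m[:200]=0
    v,u=np.nonzero(m&(abs(c['depth']-0)>0)); 
    W=np.array([px2w(c,a,b) for a,b in zip(u,v)]); W=W[abs(W[:,2]-.152)<.006]
    if len(W)<20: return print('few',len(W))
    (x,y),r=cv2.minEnclosingCircle(W[:,:2].astype(np.float32)); d=np.array([x,y])-[.517,-.105]
    d2=np.median(W[:,:2],0)-[.517,-.105]
    print('bar',len(W),x,y,'R',r,'rad',np.hypot(*d),'ang',np.degrees(np.arctan2(d[1],d[0])),'med',np.degrees(np.arctan2(d2[1],d2[0])))
if __name__=='__main__':
    if len(sys.argv)>2:
        s,M=st(); p=s['tool_pos'][:2]-[.517,-.105]; print('r',np.hypot(*p).round(4),'ang',np.degrees(np.arctan2(p[1],p[0])).round(1)); bar(snap('wrist',sys.argv[1]))
    else: bar(dict(np.load(f'pics/{sys.argv[1]}.npz')))
E
python3 bar.py w2; python3 bar.py w3
```

```text
bar 422 0.5873435139656067 -0.1535957008600235 R 0.010182234458625317 rad 0.08549708824928712 ang -34.63804055057571 med -34.56208834480263
bar 1032 0.5991443991661072 -0.0847632959485054 R 0.00997205637395382 rad 0.0846003930559931 ang 13.839530834622206 med 13.258902279093538
```

Bar is at 13.7° and the goal is about 40°. I'll advance 12° to just before the bump, then in small steps.

carry_out([
  {"dx":0,"dy":-0.0018,"dz":0,"turn":-1.2,"gripper":-0.13},
  {"dx":0,"dy":-0.0018,"dz":0,"turn":-1.2,"gripper":-0.13},
  {"dx":0,"dy":-0.0018,"dz":0,"turn":-1.2,"gripper":-0.13},
  {"dx":0,"dy":-0.0018,"dz":0,"turn":-1.2,"gripper":-0.13},
  {"dx":0,"dy":-0.0018,"dz":0,"turn":-1.2,"gripper":-0.13},
  {"dx":0,"dy":-0.0018,"dz":0,"turn":-1.2,"gripper":-0.13},
  {"dx":0,"dy":-0.0018,"dz":0,"turn":-1.2,"gripper":-0.13},
  {"dx":0,"dy":-0.0018,"dz":0,"turn":-1.2,"gripper":-0.13},
  {"dx":0,"dy":-0.0018,"dz":0,"turn":-1.2,"gripper":-0.13},
  {"dx":0,"dy":-0.0018,"dz":0,"turn":-1.2,"gripper":-0.13},
])

```text
time: 8.7
tool_pos: [0.5888, -0.0611, 0.1146]
tcp_rot: [0.0, 0.96, 0.281, 0.0]
ft_force: [0.7, -0.5, -1.0]
finger_gap: 0.0402
gripper_force: 0.6
```

carry_out([
  {"dx":0,"dy":-0.0012,"dz":0,"turn":-0.8,"gripper":-0.13},
  {"dx":0,"dy":-0.0012,"dz":0,"turn":-0.8,"gripper":-0.13},
  {"dx":0,"dy":-0.0012,"dz":0,"turn":-0.8,"gripper":-0.13},
  {"dx":0,"dy":-0.0012,"dz":0,"turn":-0.8,"gripper":-0.13},
  {"dx":0,"dy":-0.0012,"dz":0,"turn":-0.8,"gripper":-0.13},
])

```text
time: 9.2
tool_pos: [0.5861, -0.0575, 0.1146]
tcp_rot: [0.001, 0.949, 0.314, 0.001]
ft_force: [3.7, -5.2, -4.2]
finger_gap: 0.0402
gripper_force: 3.1
```

```bash
python3 bar.py w4 1
```

```text
9.2 [ 0.5861 -0.0575  0.1146] xang 36.6 0.04023939736658517 [ 3.7 -5.2 -4.2] j [-0.3   0.31  1.66 -0.    1.17  0.63]
r 0.0838 ang 34.5
bar 427 0.5899555087089539 -0.06397170573472977 R 0.009336703456938267 rad 0.08370081947806632 ang 29.352276937137447 med 30.747688604985967
```

On the bump: bar at about 29.5° with about 6 N horizontal. Continuing very slowly.

carry_out([
  {"dx":0,"dy":-0.0006,"dz":0,"turn":-0.4,"gripper":-0.13},
  {"dx":0,"dy":-0.0006,"dz":0,"turn":-0.4,"gripper":-0.13},
  {"dx":0,"dy":-0.0006,"dz":0,"turn":-0.4,"gripper":-0.13},
])

```text
time: 9.55
tool_pos: [0.5848, -0.0555, 0.1146]
tcp_rot: [0.001, 0.946, 0.324, 0.0]
ft_force: [3.3, -3.9, -3.8]
finger_gap: 0.0396
gripper_force: 2.5
```

carry_out([
  {"dx":0,"dy":-0.0006,"dz":0,"turn":-0.4,"gripper":-0.13},
  {"dx":0,"dy":-0.0006,"dz":0,"turn":-0.4,"gripper":-0.13},
  {"dx":0,"dy":-0.0006,"dz":0,"turn":-0.4,"gripper":-0.13},
  {"dx":0,"dy":-0.0006,"dz":0,"turn":-0.4,"gripper":-0.13},
])

```text
time: 9.95
tool_pos: [0.583, -0.0528, 0.1147]
tcp_rot: [-0.0, 0.942, 0.337, 0.0]
ft_force: [3.3, -1.7, -2.8]
finger_gap: 0.0401
gripper_force: 1.8
```

```bash
python3 bar.py w5 1
```

```text
9.95 [ 0.583  -0.0528  0.1147] xang 39.4 0.04008022863781243 [ 3.3 -1.7 -2.8] j [-0.3   0.3   1.67  0.    1.17  0.59]
r 0.0841 ang 38.4
bar 241 0.5837315917015076 -0.05883391574025154 R 0.007620205637067556 rad 0.08114439393386894 ang 34.67616383808602 med 35.4958955005642
```

carry_out([
  {"dx":0,"dy":-0.0006,"dz":0,"turn":-0.4,"gripper":-0.13},
  {"dx":0,"dy":-0.0006,"dz":0,"turn":-0.4,"gripper":-0.13},
  {"dx":0,"dy":-0.0006,"dz":0,"turn":-0.4,"gripper":-0.13},
  {"dx":0,"dy":-0.0006,"dz":0,"turn":-0.4,"gripper":-0.13},
  {"dx":0,"dy":0,"dz":0,"turn":0,"gripper":-0.13},
  {"dx":0,"dy":0,"dz":0,"turn":0,"gripper":-0.13},
])

```text
time: 10.6
tool_pos: [0.5811, -0.051, 0.1148]
tcp_rot: [-0.0, 0.937, 0.35, -0.0]
ft_force: [0.9, -0.4, -0.7]
finger_gap: 0.04
gripper_force: 0.4
```

```bash
python3 bar.py w6 1
```

```text
10.6 [ 0.5811 -0.051   0.1148] xang 40.9 0.039993154065133575 [ 0.9 -0.4 -0.7] j [-0.29  0.3   1.68  0.    1.17  0.56]
r 0.0838 ang 40.1
bar 88 0.5819562673568726 -0.05646911635994911 R 0.00691414438188076 rad 0.0810836810697545 ang 36.76457261264166 med 37.75007750941094
```

carry_out([
  {"dx":0,"dy":-0.0006,"dz":0,"turn":-0.4,"gripper":-0.13},
  {"dx":0,"dy":-0.0006,"dz":0,"turn":-0.4,"gripper":-0.13},
  {"dx":0,"dy":0,"dz":0,"turn":0,"gripper":-0.13},
  {"dx":0,"dy":0,"dz":0,"turn":0,"gripper":-0.13},
  {"dx":0,"dy":0,"dz":0,"turn":0,"gripper":-0.13},
  {"dx":0,"dy":0,"dz":0,"turn":0,"gripper":-0.13},
])

```text
time: 11.25
tool_pos: [0.5804, -0.0502, 0.1145]
tcp_rot: [-0.0, 0.934, 0.356, -0.0]
ft_force: [0.1, -1.2, -0.4]
finger_gap: 0.04
gripper_force: 0.3
```

```bash
sed -i 's/>170)/>60)/' bar.py; python3 bar.py w7 1; for i in 3 4 5 6; do python3 bar.py w$i; done
```

```text
11.25 [ 0.5804 -0.0502  0.1145] xang 41.7 0.039998016366098996 [ 0.1 -1.2 -0.4] j [-0.29  0.29  1.68  0.    1.17  0.55]
r 0.0838 ang 40.9
bar 1987 0.588108479976654 -0.05653733015060425 R 0.012244493700563908 rad 0.08605257865701492 ang 34.275662934372534 med 35.34403762473278
bar 1978 0.6005421876907349 -0.0856286883354187 R 0.012333094142377377 rad 0.0857586429449552 ang 13.05473317445704 med 13.952707097786739
bar 1978 0.5923781991004944 -0.06472602486610413 R 0.012282539159059525 rad 0.0854626583527533 ang 28.115237351287135 med 28.987584417637827
bar 1983 0.5888398289680481 -0.05973157659173012 R 0.012170298956334591 rad 0.08491284463512452 ang 32.21625496223914 med 32.86985254473042
bar 1984 0.5877443552017212 -0.05754785239696503 R 0.012273612432181835 rad 0.08518491712179752 ang 33.85194061162692 med 34.61310142834229
```

Now a clean measure: the bar is at about 35.3°, at the edge of the capture zone. A little further.

carry_out([
  {"dx":0,"dy":-0.0006,"dz":0,"turn":-0.4,"gripper":-0.13},
  {"dx":0,"dy":-0.0006,"dz":0,"turn":-0.4,"gripper":-0.13},
  {"dx":0,"dy":-0.0006,"dz":0,"turn":-0.4,"gripper":-0.13},
  {"dx":0,"dy":0,"dz":0,"turn":0,"gripper":-0.13},
  {"dx":0,"dy":0,"dz":0,"turn":0,"gripper":-0.13},
  {"dx":0,"dy":0,"dz":0,"turn":0,"gripper":-0.13},
  {"dx":0,"dy":0,"dz":0,"turn":0,"gripper":-0.13},
  {"dx":0,"dy":0,"dz":0,"turn":0,"gripper":-0.13},
])

```text
time: 12.1
tool_pos: [0.5792, -0.0488, 0.1145]
tcp_rot: [-0.0, 0.931, 0.366, -0.0]
ft_force: [0.1, 0.3, 0.2]
finger_gap: 0.0399
gripper_force: 0.0
```

```bash
python3 bar.py w8 1
```

```text
12.1 [ 0.5792 -0.0488  0.1145] xang 42.9 0.039855683389704376 [0.1 0.3 0.2] j [-0.29  0.29  1.68  0.    1.17  0.53]
r 0.0838 ang 42.1
bar 1991 0.5867050290107727 -0.05481622740626335 R 0.012147815898060799 rad 0.08589064035814692 ang 35.751803953830745 med 36.69556369009139
```

carry_out([
  {"dx":0,"dy":0,"dz":0,"turn":0,"gripper":-0.13},
  {"dx":0,"dy":0,"dz":0,"turn":0,"gripper":-0.13},
  {"dx":0,"dy":0,"dz":0,"turn":0,"gripper":-0.13},
  {"dx":0,"dy":0,"dz":0,"turn":0,"gripper":-0.13},
  {"dx":0,"dy":0,"dz":0,"turn":0,"gripper":-0.13},
  {"dx":0,"dy":0,"dz":0,"turn":0,"gripper":-0.13},
  {"dx":0,"dy":0,"dz":0,"turn":0,"gripper":-0.13},
  {"dx":0,"dy":0,"dz":0,"turn":0,"gripper":-0.13},
  {"dx":0,"dy":0,"dz":0,"turn":0,"gripper":-0.13},
  {"dx":0,"dy":0,"dz":0,"turn":0,"gripper":-0.13},
])

```text
time: 13.15
tool_pos: [0.5793, -0.0489, 0.1146]
tcp_rot: [-0.0, 0.931, 0.366, -0.0]
ft_force: [0.7, 0.5, 0.4]
finger_gap: 0.04
gripper_force: 0.0
```

```bash
python3 bar.py w9 1
```

```text
13.15 [ 0.5793 -0.0489  0.1146] xang 42.9 0.03996538750776182 [0.7 0.5 0.4] j [-0.29  0.29  1.68  0.    1.17  0.53]
r 0.0838 ang 42.0
bar 1985 0.5871255993843079 -0.054604582488536835 R 0.012179148383438587 rad 0.08635564715270869 ang 35.7027277112323 med 36.71580238476134
```

carry_out([
  {"dx":0,"dy":-0.0006,"dz":0,"turn":-0.4,"gripper":-0.13},
  {"dx":0,"dy":-0.0006,"dz":0,"turn":-0.4,"gripper":-0.13},
  {"dx":0,"dy":0,"dz":0,"turn":0,"gripper":-0.13},
  {"dx":0,"dy":0,"dz":0,"turn":0,"gripper":-0.13},
  {"dx":0,"dy":0,"dz":0,"turn":0,"gripper":-0.13},
  {"dx":0,"dy":0,"dz":0,"turn":0,"gripper":-0.13},
])

```text
time: 13.8
tool_pos: [0.5785, -0.048, 0.1146]
tcp_rot: [-0.0, 0.928, 0.373, -0.0]
ft_force: [0.2, 0.5, 0.0]
finger_gap: 0.0399
gripper_force: 0.0
```

```bash
python3 bar.py w10 1
```

```text
13.8 [ 0.5785 -0.048   0.1146] xang 43.7 0.03987474211506216 [0.2 0.5 0. ] j [-0.29  0.29  1.69  0.    1.17  0.52]
r 0.0838 ang 42.8
bar 1999 0.5862055420875549 -0.053764019161462784 R 0.011913052760064602 rad 0.08610768135375199 ang 36.514213744670364 med 37.375799530607864
```

carry_out([
  {"dx":0,"dy":-0.0006,"dz":0,"turn":-0.4,"gripper":-0.13},
  {"dx":0,"dy":-0.0006,"dz":0,"turn":-0.4,"gripper":-0.13},
  {"dx":0,"dy":-0.0006,"dz":0,"turn":-0.4,"gripper":-0.13},
  {"dx":0,"dy":0,"dz":0,"turn":0,"gripper":-0.13},
  {"dx":0,"dy":0,"dz":0,"turn":0,"gripper":-0.13},
  {"dx":0,"dy":0,"dz":0,"turn":0,"gripper":-0.13},
])

```text
time: 14.45
tool_pos: [0.5772, -0.0467, 0.1146]
tcp_rot: [-0.0, 0.924, 0.382, -0.0]
ft_force: [-0.9, 0.5, -0.3]
finger_gap: 0.0397
gripper_force: 0.0
```

```bash
python3 bar.py w11 1
```

```text
14.45 [ 0.5772 -0.0467  0.1146] xang 44.9 0.03971651790502447 [-0.9  0.5 -0.3] j [-0.29  0.28  1.69  0.    1.17  0.5 ]
r 0.0838 ang 44.1
bar 1981 0.5848828554153442 -0.05236862599849701 R 0.012132855132222176 rad 0.08589612091722544 ang 37.787368391015875 med 38.78107834226217
```

carry_out([
  {"dx":0,"dy":0.001,"dz":0,"turn":0,"gripper":-0.13},
  {"dx":0,"dy":0.001,"dz":0,"turn":0,"gripper":-0.13},
  {"dx":0,"dy":0.001,"dz":0,"turn":0,"gripper":-0.13},
  {"dx":0,"dy":0.001,"dz":0,"turn":0,"gripper":-0.13},
  {"dx":0,"dy":0.001,"dz":0,"turn":0,"gripper":-0.13},
  {"dx":0,"dy":0,"dz":0,"turn":0,"gripper":-0.13},
  {"dx":0,"dy":0,"dz":0,"turn":0,"gripper":-0.13},
  {"dx":0,"dy":0,"dz":0,"turn":0,"gripper":-0.13},
])

```text
time: 15.3
tool_pos: [0.5807, -0.0503, 0.1146]
tcp_rot: [-0.0, 0.924, 0.382, -0.0]
ft_force: [0.8, -0.1, -0.3]
finger_gap: 0.0399
gripper_force: 0.0
```

```bash
python3 bar.py w12 1
```

```text
15.3 [ 0.5807 -0.0503  0.1146] xang 44.9 0.03990025125580021 [ 0.8 -0.1 -0.3] j [-0.29  0.29  1.68 -0.    1.17  0.49]
r 0.084 ang 40.7
bar 1934 0.5836523771286011 -0.05134814605116844 R 0.011218314990401268 rad 0.08556319774903234 ang 38.83233858152817 med 38.80563284468086
```

Bar stays at 38.8° with no contact and 3 mm off mid-gap. Lifting straight up, then away sideways so the top camera can see.

carry_out([
  {"dx":0,"dy":0,"dz":-0.01,"turn":0,"gripper":-0.13},
  {"dx":0,"dy":0,"dz":-0.015,"turn":0,"gripper":-0.13},
  {"dx":0,"dy":0,"dz":-0.02,"turn":0,"gripper":-0.13},
  {"dx":0,"dy":0,"dz":-0.02,"turn":0,"gripper":-0.13},
  {"dx":0,"dy":0,"dz":-0.025,"turn":0,"gripper":-0.13},
  {"dx":0,"dy":0,"dz":-0.03,"turn":0,"gripper":-0.13},
  {"dx":0,"dy":0,"dz":0,"turn":0,"gripper":-0.13},
])

```text
time: 16.05
tool_pos: [0.5837, -0.0511, 0.2414]
tcp_rot: [0.003, 0.924, 0.382, 0.004]
ft_force: [0.2, -0.4, 0.9]
finger_gap: 0.0405
gripper_force: 0.0
```

carry_out([
  {"dx":-0.03,"dy":0.03,"dz":0,"turn":0,"gripper":-0.13},
  {"dx":-0.03,"dy":0.03,"dz":0,"turn":0,"gripper":-0.13},
  {"dx":-0.03,"dy":0.03,"dz":0,"turn":0,"gripper":-0.13},
  {"dx":-0.03,"dy":0.03,"dz":0,"turn":0,"gripper":-0.13},
  {"dx":-0.03,"dy":0.03,"dz":0,"turn":0,"gripper":-0.13},
  {"dx":-0.03,"dy":0.03,"dz":0,"turn":0,"gripper":-0.13},
  {"dx":-0.03,"dy":0.03,"dz":0,"turn":0,"gripper":-0.13},
  {"dx":0,"dy":0,"dz":0,"turn":0,"gripper":-0.13},
])

```text
time: 16.85
tool_pos: [0.5791, -0.3524, 0.234]
tcp_rot: [0.001, 0.925, 0.38, -0.001]
ft_force: [0.2, 0.3, 0.3]
finger_gap: 0.0401
gripper_force: 0.0
```

```bash
python3 pl.py t9
```

```text
16.85 [ 0.5791 -0.3524  0.234 ] xang 44.6 0.04005815003033976 [0.2 0.3 0.3] j [-0.72  0.42  1.27 -0.    1.45  0.07]
r 0.255 ang -75.9
red 22 [ 0.58310769 -0.05146798]
```

View pics/t9c.png

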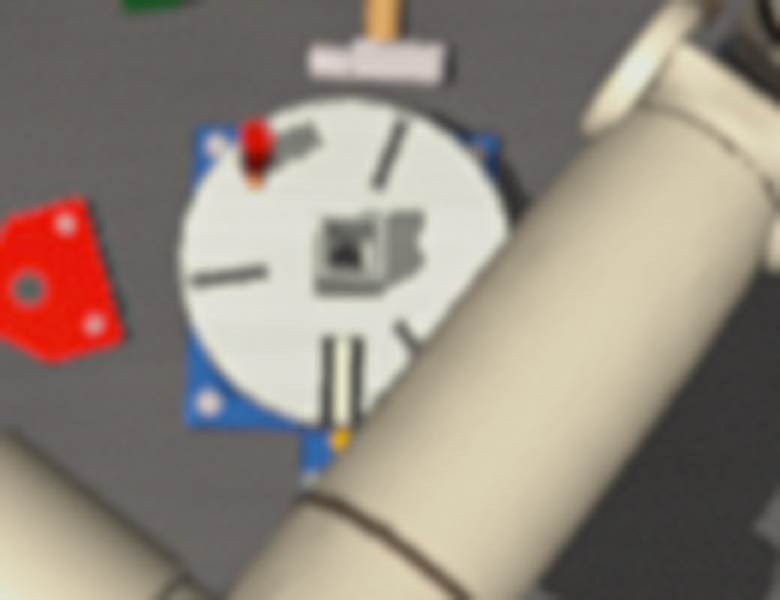

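The white line at column 342 (rows 338–425) runs straight at the yellow tip at (340,438). The tube is upright at the centre and the bystanders haven't moved. The plate followed the pad all the way instead of visibly snapping in, so I'll check the remaining angle from close up with the wrist camera.

carry_out([
  {"dx":0.0086,"dy":-0.0354,"dz":-0.005,"turn":0,"gripper":-0.13},
  {"dx":0.0086,"dy":-0.0354,"dz":-0.005,"turn":0,"gripper":-0.13},
  {"dx":0.0086,"dy":-0.0354,"dz":-0.005,"turn":0,"gripper":-0.13},
  {"dx":0.0086,"dy":-0.0354,"dz":-0.005,"turn":0,"gripper":-0.13},
  {"dx":0.0086,"dy":-0.0354,"dz":0,"turn":0,"gripper":-0.13},
  {"dx":0.0086,"dy":-0.0354,"dz":0,"turn":0,"gripper":-0.13},
  {"dx":0.0086,"dy":-0.0354,"dz":0,"turn":0,"gripper":-0.13},
  {"dx":0.0086,"dy":-0.0354,"dz":0,"turn":0,"gripper":-0.13},
  {"dx":0,"dy":0,"dz":0,"turn":0,"gripper":-0.13},
])

```text
time: 17.8
tool_pos: [0.4273, -0.0942, 0.2544]
tcp_rot: [-0.001, 0.923, 0.384, 0.0]
ft_force: [-0.2, -0.5, -0.6]
finger_gap: 0.0399
gripper_force: 0.0
```

```bash
python3 -c "
from h import *
st();c=snap('wrist','wf');cv2.imwrite('pics/wfb.png',cv2.resize(c['image'],(800,600),interpolation=cv2.INTER_CUBIC))"
```

```text
17.8 [ 0.4273 -0.0942  0.2544] xang 45.2 0.03992405147191547 [-0.2 -0.5 -0.6] j [-0.5  -0.23  1.93  0.    1.44  0.29]
```

View pics/wfb.png

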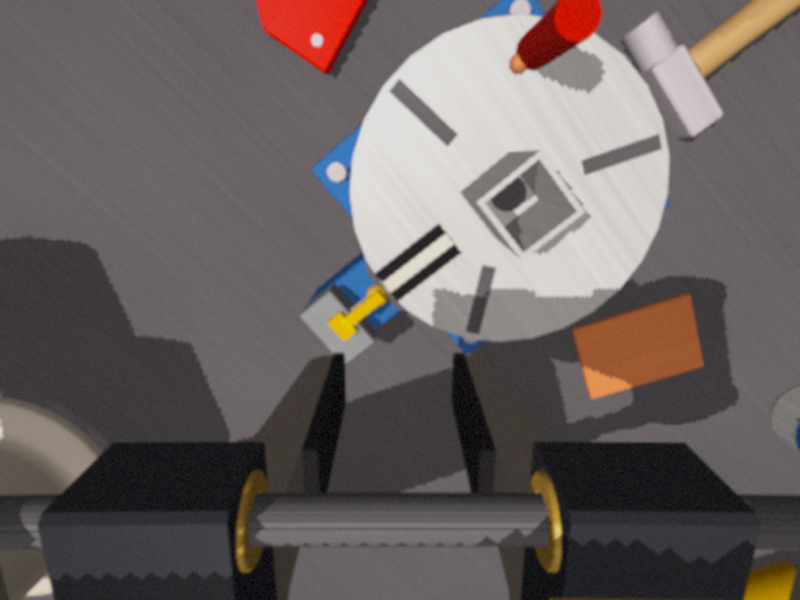

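The wrist view shows the line running from about (450,238) to (389,288), into the pointer tip at about (381,293). I'll compute both angles in polar coordinates.

```bash
python3 - <<'E'
from h import *
from scipy.optimize import least_squares
c=dict(np.load('pics/wf.npz'));im=c['image']
def proj(X):
    f=192/np.tan(np.radians(float(c['vfov']))/2);Y=X@c['R'].T+c['t'];s=Y[:,:2]/Y[:,2:];s=s*(1+c['k1']*(s**2).sum(1,keepdims=True));return s*f+[c['cx'],c['cy']]
def polar(ctr,z,r,a):
    A,Rr=np.meshgrid(np.radians(a),r);X=np.c_[(ctr[0]+Rr*np.cos(A)).ravel(),(ctr[1]+Rr*np.sin(A)).ravel(),np.full(A.size,z)]
    uv=proj(X).astype(np.float32).reshape(*A.shape,2);return cv2.remap(im,uv[...,0],uv[...,1],cv2.INTER_LINEAR).astype(float)
# rim fit
ctr=np.array([.517,-.105])
for _ in range(3):
    pts=[]
    for a in list(range(75,130,3))+list(range(-60,25,5)):
        r=np.arange(.09,.12,.0003);g=polar(ctr,.072,r,[a])[:,0].min(1);k=np.argmin(np.diff(cv2.GaussianBlur(g.reshape(-1,1),(1,5),0).ravel()));pts.append(ctr+r[k]*np.array([np.cos(np.radians(a)),np.sin(np.radians(a))]))
    pts=np.array(pts);f=least_squares(lambda p:np.hypot(*(pts-p).T)-.105,ctr,loss='soft_l1',f_scale=.0005);ctr=f.x
print('ctr',ctr,np.abs(f.fun).mean())
a=np.arange(160,190,.1);L=[]
for r in np.arange(.062,.098,.003):
    g=polar(ctr,.072,[r],a)[0].mean(1);dk=a[g<110];L.append(((dk.min()+dk.max())/2, r))
L=np.array(L);print('line',L[:,0].round(1),np.median(L[:,0]))
for r in np.arange(.108,.15,.005):
    p=polar(ctr,.077,[r],a)[0];y=(p[:,2]>120)&(p[:,0]<.4*p[:,2]);print(round(r,3),a[y].mean().round(2) if y.any() else None,y.sum())
E
```

```text
ctr [ 0.51576127 -0.10574509] 0.0003843020354385999
line [172.7 172.7 172.8 172.8 172.9 172.9 173.  172.9 173.  172.9 173.1 172.9
 173. ] 172.89999999999927
0.108 173.0 69
0.113 173.25 58
0.118 173.95 40
0.123 174.0 39
0.128 174.15 42
0.133 173.85 38
0.138 173.95 74
0.143 173.9 71
0.148 173.9 67
```

The line reads 172.9° and the pointer about 173.9°, so the plate is near or in the detent. For a second estimate I'll repeat this from the stored top view, and check whether the bar moved after release.

```bash
python3 - <<'E'
from h import *
def mk(n):
    c=dict(np.load(f'pics/{n}.npz'))
    def proj(X):
        f=192/np.tan(np.radians(float(c['vfov']))/2);Y=X@c['R'].T+c['t'];s=Y[:,:2]/Y[:,2:];s=s*(1+c['k1']*(s**2).sum(1,keepdims=True));return s*f+[c['cx'],c['cy']]
    g=np.mgrid[.35:.65:.0005,-.25:.03:.0005];X=np.c_[g[0].ravel(),g[1].ravel(),np.full(g[0].size,.074)]
    uv=proj(X).astype(np.float32).reshape(*g.shape[1:],2);return cv2.remap(c['image'],uv[...,0],uv[...,1],cv2.INTER_CUBIC).astype(float),g,c
# top: per x-row, dark stripe centre (line) and yellow centre (pointer)
for n,m in (('t9','line'),('top1','ptr'),('wf','line'),('wf','ptr')):
    I,g,c=mk(n);pts=[]
    for i in range(0,I.shape[0],4):
        x=g[0][i,0];y=g[1][i];sel=(y>-.125)&(y<-.065);p=I[i][sel];yy=y[sel]
        if m=='line' and .425<x<.46:
            w=np.clip(150-p.max(1),0,None)*(abs(yy+.096)<.018)
        elif m=='ptr' and .375<x<.402: w=np.clip(p[:,2]-p[:,0]-60,0,None)*(abs(yy+.094)<.012)
        else: continue
        if w.sum()>0: pts.append((x,(w*yy).sum()/w.sum()))
    pts=np.array(pts);k,b=np.polyfit(*pts.T,1);print(n,m,len(pts),'slope deg',np.degrees(np.arctan(-k)).round(2),'y@x=.41',(k*.41+b).round(5),'y@.517',(k*.517+b).round(4))
from bar import bar
print('wf red:');
c=mk('wf')[2];hsv=cv2.cvtColor(c['image'],cv2.COLOR_BGR2HSV);q=((hsv[...,0]<6)|(hsv[...,0]>174))&(hsv[...,1]>180)&(hsv[...,2]>60);q[80:]=0;q[:,:300]=0
v,u=np.nonzero(q);W=np.array([px2w(c,a,b) for a,b in zip(u,v)]);W=W[abs(W[:,2]-.152)<.006]
(x,y),r=cv2.minEnclosingCircle(W[:,:2].astype(np.float32));print(x,y,r,np.degrees(np.arctan2(y+.105,x-.517)))
E
```

```text
t9 line 18 slope deg 10.07 y@x=.41 -0.09213 y@.517 -0.1111
top1 ptr 14 slope deg 5.77 y@x=.41 -0.0957 y@.517 -0.1065
wf line 18 slope deg 6.39 y@x=.41 -0.09247 y@.517 -0.1044
wf ptr 14 slope deg 5.93 y@x=.41 -0.09494 y@.517 -0.106
wf red:
0.5832580924034119 -0.05193155258893967 0.011297657154500484 38.69247062038411
```

Both views agree that the plate is about 1.2° short (around -0.02 rad). I have time, so I'll go back and ease it the last 2 mm to zero.

carry_out([
  {"dx":0.0234,"dy":0.0134,"dz":0,"turn":0,"gripper":-0.13},
  {"dx":0.0234,"dy":0.0134,"dz":0,"turn":0,"gripper":-0.13},
  {"dx":0.0234,"dy":0.0134,"dz":0,"turn":0,"gripper":-0.13},
  {"dx":0.0234,"dy":0.0134,"dz":0,"turn":0,"gripper":-0.13},
  {"dx":0.0234,"dy":0.0134,"dz":0,"turn":0,"gripper":-0.13},
  {"dx":0.0234,"dy":0.0134,"dz":0,"turn":0,"gripper":-0.13},
  {"dx":0,"dy":0,"dz":0,"turn":0,"gripper":-0.13},
  {"dx":0,"dy":0,"dz":0,"turn":0,"gripper":-0.13},
])

```text
time: 18.65
tool_pos: [0.5855, -0.0561, 0.254]
tcp_rot: [-0.0, 0.924, 0.382, -0.0]
ft_force: [-0.9, 0.1, -0.0]
finger_gap: 0.0399
gripper_force: 0.0
```

```bash
python3 bar.py wa 1
```

```text
18.65 [ 0.5855 -0.0561  0.254 ] xang 45.0 0.0398601646681481 [-0.9  0.1 -0. ] j [-0.3   0.18  1.53 -0.    1.43  0.49]
r 0.0841 ang 35.5
bar 91 0.5808385610580444 -0.05452786758542061 R 0.008116483688354492 rad 0.08138057525255336 ang 38.330650932725746 med 38.18587050148326
```

carry_out([
  {"dx":0.0017,"dy":-0.0048,"dz":0,"turn":0,"gripper":-0.13},
  {"dx":0,"dy":0,"dz":0.02,"turn":0,"gripper":-0.13},
  {"dx":0,"dy":0,"dz":0.02,"turn":0,"gripper":-0.13},
  {"dx":0,"dy":0,"dz":0.02,"turn":0,"gripper":-0.13},
  {"dx":0,"dy":0,"dz":0.02,"turn":0,"gripper":-0.13},
  {"dx":0,"dy":0,"dz":0.02,"turn":0,"gripper":-0.13},
  {"dx":0,"dy":0,"dz":0.02,"turn":0,"gripper":-0.13},
  {"dx":0,"dy":0,"dz":0.019,"turn":0,"gripper":-0.13},
  {"dx":0,"dy":0,"dz":0,"turn":0,"gripper":-0.13},
  {"dx":0,"dy":0,"dz":0,"turn":0,"gripper":-0.13},
])

```text
time: 19.7
tool_pos: [0.5828, -0.0514, 0.1162]
tcp_rot: [-0.0, 0.924, 0.382, 0.0]
ft_force: [0.8, 1.3, 0.3]
finger_gap: 0.0399
gripper_force: 0.0
```

carry_out([
  {"dx":0,"dy":-0.001,"dz":0,"turn":0,"gripper":-0.13},
  {"dx":0,"dy":-0.001,"dz":0,"turn":0,"gripper":-0.13},
  {"dx":0,"dy":-0.001,"dz":0,"turn":0,"gripper":-0.13},
  {"dx":0,"dy":-0.001,"dz":0,"turn":0,"gripper":-0.13},
  {"dx":0,"dy":-0.001,"dz":0,"turn":0,"gripper":-0.13},
  {"dx":0,"dy":-0.001,"dz":0,"turn":0,"gripper":-0.13},
  {"dx":0,"dy":-0.001,"dz":0,"turn":0,"gripper":-0.13},
  {"dx":0,"dy":0,"dz":0,"turn":0,"gripper":-0.13},
])

```text
time: 20.5
tool_pos: [0.578, -0.0463, 0.1155]
tcp_rot: [-0.0, 0.924, 0.382, -0.0]
ft_force: [-0.7, -0.6, -0.3]
finger_gap: 0.0403
gripper_force: 0.0
```

```bash
python3 bar.py wb 1
```

```text
20.5 [ 0.578  -0.0463  0.1155] xang 45.0 0.04026340892795196 [-0.7 -0.6 -0.3] j [-0.29  0.29  1.69  0.    1.17  0.5 ]
r 0.0847 ang 43.9
bar 1921 0.5846388339996338 -0.05193570256233215 R 0.011675951071083546 rad 0.08596994548900969 ang 38.115040027876134 med 38.807028316050335
```

carry_out([
  {"dx":0,"dy":-0.0005,"dz":0,"turn":0,"gripper":-0.13},
  {"dx":0,"dy":-0.0005,"dz":0,"turn":0,"gripper":-0.13},
  {"dx":0,"dy":-0.0005,"dz":0,"turn":0,"gripper":-0.13},
  {"dx":0,"dy":-0.0005,"dz":0,"turn":0,"gripper":-0.13},
  {"dx":0,"dy":0,"dz":0,"turn":0,"gripper":-0.13},
  {"dx":0,"dy":0,"dz":0,"turn":0,"gripper":-0.13},
  {"dx":0,"dy":0,"dz":0,"turn":0,"gripper":-0.13},
])

```text
time: 21.25
tool_pos: [0.5768, -0.045, 0.1157]
tcp_rot: [0.0, 0.924, 0.382, 0.0]
ft_force: [0.9, 0.1, 1.0]
finger_gap: 0.0402
gripper_force: 0.3
```

```bash
python3 bar.py wc 1
```

```text
21.25 [ 0.5768 -0.045   0.1157] xang 44.9 0.040197150746769654 [0.9 0.1 1. ] j [-0.29  0.28  1.69  0.    1.17  0.5 ]
r 0.0847 ang 45.1
bar 1942 0.5833877325057983 -0.05126334726810455 R 0.011952711269259453 rad 0.08541053140034756 ang 38.98797129599346 med 39.5967629765152
```

carry_out([
  {"dx":0,"dy":-0.0004,"dz":0,"turn":0,"gripper":-0.13},
  {"dx":0,"dy":-0.0004,"dz":0,"turn":0,"gripper":-0.13},
  {"dx":0,"dy":0,"dz":0,"turn":0,"gripper":-0.13},
  {"dx":0,"dy":0,"dz":0,"turn":0,"gripper":-0.13},
  {"dx":0,"dy":0,"dz":0,"turn":0,"gripper":-0.13},
  {"dx":0,"dy":0,"dz":0,"turn":0,"gripper":-0.13},
])

```text
time: 21.9
tool_pos: [0.5762, -0.0444, 0.1156]
tcp_rot: [-0.0, 0.924, 0.382, -0.0]
ft_force: [0.4, -0.3, -0.7]
finger_gap: 0.0399
gripper_force: 0.3
```

carry_out([
  {"dx":0,"dy":0.001,"dz":0,"turn":0,"gripper":-0.13},
  {"dx":0,"dy":0.001,"dz":0,"turn":0,"gripper":-0.13},
  {"dx":0,"dy":0.001,"dz":0,"turn":0,"gripper":-0.13},
  {"dx":0,"dy":0.001,"dz":0,"turn":0,"gripper":-0.13},
  {"dx":0,"dy":0.001,"dz":0,"turn":0,"gripper":-0.13},
  {"dx":0,"dy":0.001,"dz":0,"turn":0,"gripper":-0.13},
  {"dx":0,"dy":0.001,"dz":0,"turn":0,"gripper":-0.13},
  {"dx":0,"dy":0,"dz":0,"turn":0,"gripper":-0.13},
])

```text
time: 22.7
tool_pos: [0.5812, -0.0495, 0.1156]
tcp_rot: [0.0, 0.924, 0.382, 0.0]
ft_force: [0.1, 0.3, 0.2]
finger_gap: 0.0399
gripper_force: 0.0
```

```bash
python3 bar.py wd 1
```

```text
22.7 [ 0.5812 -0.0495  0.1156] xang 44.9 0.03993441202592314 [0.1 0.3 0.2] j [-0.29  0.29  1.68 -0.    1.17  0.49]
r 0.0849 ang 40.8
bar 1901 0.5829267501831055 -0.04998364299535751 R 0.011477062478661537 rad 0.08586696645257633 ang 39.84524596376914 med 40.199909539042444
```

Bar is now at about 40° and stays there once released. Lifting out and repeating the close check from the same viewpoint.

carry_out([
  {"dx":0,"dy":0,"dz":-0.01,"turn":0,"gripper":-0.13},
  {"dx":0,"dy":0,"dz":-0.02,"turn":0,"gripper":-0.13},
  {"dx":0,"dy":0,"dz":-0.02,"turn":0,"gripper":-0.13},
  {"dx":0,"dy":0,"dz":-0.03,"turn":0,"gripper":-0.13},
  {"dx":0,"dy":0,"dz":-0.03,"turn":0,"gripper":-0.13},
  {"dx":0,"dy":0,"dz":-0.03,"turn":0,"gripper":-0.13},
  {"dx":0,"dy":0,"dz":0,"turn":0,"gripper":-0.13},
])

```text
time: 23.45
tool_pos: [0.5837, -0.05, 0.2619]
tcp_rot: [0.003, 0.924, 0.382, 0.004]
ft_force: [0.8, 0.0, 0.5]
finger_gap: 0.0402
gripper_force: 0.0
```

carry_out([
  {"dx":-0.024,"dy":-0.013,"dz":0,"turn":0,"gripper":-0.13},
  {"dx":-0.024,"dy":-0.013,"dz":0,"turn":0,"gripper":-0.13},
  {"dx":-0.024,"dy":-0.013,"dz":0,"turn":0,"gripper":-0.13},
  {"dx":-0.024,"dy":-0.013,"dz":0,"turn":0,"gripper":-0.13},
  {"dx":-0.024,"dy":-0.013,"dz":0,"turn":0,"gripper":-0.13},
  {"dx":-0.024,"dy":-0.013,"dz":0,"turn":0,"gripper":-0.13},
  {"dx":0,"dy":0,"dz":0,"turn":0,"gripper":-0.13},
  {"dx":0,"dy":0,"dz":0,"turn":0,"gripper":-0.13},
])

```text
time: 24.25
tool_pos: [0.424, -0.0959, 0.2554]
tcp_rot: [0.0, 0.924, 0.382, 0.0]
ft_force: [0.5, -1.0, 0.6]
finger_gap: 0.0402
gripper_force: 0.0
```

```bash
python3 - <<'E'
from h import *
st();snap('wrist','wg')
for n in ('wf','wg'):
    c=dict(np.load(f'pics/{n}.npz'))
    def proj(X):
        f=192/np.tan(np.radians(float(c['vfov']))/2);Y=X@c['R'].T+c['t'];s=Y[:,:2]/Y[:,2:];s=s*(1+c['k1']*(s**2).sum(1,keepdims=True));return s*f+[c['cx'],c['cy']]
    ctr=[.5165,-.1055];a=np.arange(160,188,.1);o=[]
    for z,rs in ((.072,np.arange(.065,.095,.003)),(.077,np.arange(.118,.145,.003))):
        v=[]
        for r in rs:
            A=np.radians(a);uv=proj(np.c_[ctr[0]+r*np.cos(A),ctr[1]+r*np.sin(A),np.full(len(A),z)]).astype(np.float32)
            p=cv2.remap(c['image'],uv[:,:1],uv[:,1:],1)[:,0].astype(float)
            k=(p.mean(1)<110) if z<.075 else (p[:,2]>120)&(p[:,0]<.4*p[:,2])
            if k.any(): v.append((a[k].min()+a[k].max())/2)
        o.append(np.median(v))
    print(n,'line',o[0].round(2),'ptr',o[1].round(2))
c=dict(np.load('pics/wg.npz'));D=c['depth']
W=np.array([px2w(c,u,v) for v in range(0,300,2) for u in range(200,480,2) if D[v,u]>0]);k=(abs(W[:,2]-.147)<.004)&(np.hypot(W[:,0]-.517,W[:,1]+.105)<.05);print('tube top',k.sum(),W[k].min(0),W[k].max(0))
E
```

```text
24.25 [ 0.424  -0.0959  0.2554] xang 44.9 0.040166573645388975 [ 0.5 -1.   0.6] j [-0.5  -0.24  1.94  0.    1.45  0.29]
wf line 173.15 ptr 174.1
wg line 174.6 ptr 174.1
tube top 206 [ 0.4918073  -0.12525572  0.14304322] [ 0.53407455 -0.08222793  0.14797972]
```

The line now reads 174.6° and the pointer 174.1°, so they agree within 0.5°. The tube's top is at 147 mm, centred. Handing in.

```bash
python3 -c "
from plant import robot
print(robot.finish_job())"
```

```text
the job is handed in; nothing more can be done
None
```

The job is handed in: the faceplate's white line is within about 0.5° of the yellow pointer, inside the detent's pull-in range (I saw no distinct click), the tube is still upright at the centre, and the highest force I read was about 8 N.

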